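Close up the cigar moulds on their beds

TASK

Close up the two cigar moulds on the bed boards of their own colours: lay each grooved lower half, grooves up, centred on and lined up lengthwise with the bed of its colour, then set the plain upper half of the same colour squarely on top of it, edges together. Then stand the iron weight upright in the middle of the closed green mould, and leave the white bowl and the plain wood block where they are.

Things in the scene. Friction and masses are not known exactly. Their poses are not given: they have to be found in the camera images.
- green_bed: green bed board: a dark wooden board fixed to the bench, 160 mm long (x), 84 wide (y) and 16 high, with a flat green rectangle 146 by 70 mm painted on its top (no rim). Origin: centre of its underside, so its top is 16 mm above the origin.
- green_lower: green lower mould half: a mid-brown wooden block 140 mm long (its x axis), 60 wide (y) and 28 high, with three open dark grooves 12 deep running lengthwise in its top and both ends painted green over the last 14 mm. About 0.13 kg, loose, lying grooves up. Origin: centre of its underside, z up. Grasp across the 60 mm width, at the middle.
- green_upper: green upper mould half: a pale wooden block 140 mm long (x), 60 wide (y) and 28 high, with a plain flat top carrying two small flat brass dots, and both ends painted green over the last 14 mm. Flat underside. About 0.16 kg, loose. Origin: centre of its underside, z up. Grasp across the 60 mm width, at the middle.
- red_bed: red bed board: a dark wooden board fixed to the bench, 160 mm long (x), 84 wide (y) and 16 high, with a flat red rectangle 146 by 70 mm painted on its top (no rim). Origin: centre of its underside, so its top is 16 mm above the origin.
- red_lower: red lower mould half: a mid-brown wooden block 140 mm long (its x axis), 60 wide (y) and 28 high, with three open dark grooves 12 deep running lengthwise in its top and both ends painted red over the last 14 mm. About 0.13 kg, loose, lying grooves up. Origin: centre of its underside, z up. Grasp across the 60 mm width, at the middle.
- red_upper: red upper mould half: a pale wooden block 140 mm long (x), 60 wide (y) and 28 high, with a plain flat top carrying two small flat brass dots, and both ends painted red over the last 14 mm. Flat underside. About 0.16 kg, loose. Origin: centre of its underside, z up. Grasp across the 60 mm width, at the middle.
- weight: Iron weight: a dark square slab 56 by 56 mm and 30 high with a bright upright round knob, 26 mm in diameter and 32 high, on its middle (62 high in all). About 0.7 kg, loose. Origin: centre of its underside, z up. Pick it up by the knob from above.
- bowl: White china paste bowl, 116 mm across the rim and 52 high, standing loose on the bench; to be left alone. Origin: centre of its underside.
- block: Plain unpainted pale wood block, 95 by 50 by 34 mm high, loose on the bench; to be left alone. Origin: centre of its underside.
Mind the look-alikes: they are no part of the job. Leave any blue or purple look-alike of the green_upper alone.

How it is judged:
At the end, for the whole second after the job is handed in: Each lower half upright on the bed of its colour (centre within 12 mm, 0.17 rad, either way round); each upper half upright on the lower half of its colour (within 10 mm, 0.17 rad); the weight upright on the green upper half, within 15 mm of its middle; all at rest (horizontal distance between green_lower and green_bed below 0.012 m and z of green_lower in the frame of green_bed between 0.011 and 0.021 m and angle between each of green_lower, green_upper, red_lower, red_upper, weight's own z axis and vertical below 0.1 rad and linear speed of each of green_lower, green_upper, red_lower, red_upper, weight below 0.02 m/s and angular speed of each of green_lower, green_upper, red_lower, red_upper, weight below 0.2 rad/s and angle between the x axis of green_lower and the x axis of green_bed, either way round below 0.17 rad and horizontal distance between green_upper and green_lower below 0.01 m and z of green_upper in the frame of green_lower between 0.023 and 0.033 m and angle between the x axis of green_upper and the x axis of green_lower, either way round below 0.17 rad and horizontal distance between red_lower and red_bed below 0.012 m and z of red_lower in the frame of red_bed between 0.011 and 0.021 m and angle between the x axis of red_lower and the x axis of red_bed, either way round below 0.17 rad and horizontal distance between red_upper and red_lower below 0.01 m and z of red_upper in the frame of red_lower between 0.023 and 0.033 m and angle between the x axis of red_upper and the x axis of red_lower, either way round below 0.17 rad and horizontal distance between weight and green_upper below 0.015 m and z of weight in the frame of green_upper between 0.023 and 0.033 m); the robot touches nothing.
It fails at once if the white bowl is shifted more than 20 mm (distance of bowl from where it was at the start of the episode above 0.02 m).
It fails at once if the plain wood block is shifted more than 20 mm (distance of block from where it was at the start of the episode above 0.02 m).
It also fails if it takes over 125 s, if anything falls off the work surface, if the arm or the gripper's body presses on something with over 40 N, if the wrist force passes 120 N, or if a joint passes its speed limit or range.

ROBOT

A 6-joint arm with a two-finger parallel gripper is mounted at the origin on the work surface. World frame = base frame: x ahead of the robot, y to its left, z up, the work surface at z = 0. Lengths are in m, angles in rad, forces in N, time in s.
With the tool pointing down it reaches from about 0.375 to 0.925 m from the base axis. Payload 5.7 kg.
Tool frame: the origin (TCP) lies midway between the tips of the shut fingers; the grasp point (between the pads) lies 19 mm behind it; y points along the fingers, z is the direction in which the jaws open and shut, and the axes are right-handed (so a half turn about y gives the same grasp; the last joint's range is limited). The gripper opens to 85 mm and grips with 20 to 120 N. Pads are 22 mm wide; open, the fingers measure 114 mm over their backs; the gripper's body (76 mm by 85 mm) begins 54 mm behind the grasp point. The pads swing forward as they close: fully open they stand 13 mm farther back than shut.
Start: joints at [-1.314, 0.359, 1.51, -0, 1.272, -0.115], TCP at [0.218, -0.559, 0.231] pointing down, gripper open.
Joint ranges: [-2.97, 2.97], [-1.01, 2.36], [0.21, 2.38], [-0.96, 4.11], [0.2, 2.71], [-2.98, 2.98]. Speed limits (rad/s): [2.39, 2.39, 3.14, 3.14, 3.14, 3.14].

INTERFACE

Orientations are given as a rotation vector (axis times angle).
In Python, from rig import env, optics gives the robot as it stands.
- The arm moves only by the tool play_rows, never from a script. Its argument "targets" is a list of rows, each a list of 7 numbers: the gripper's target within -1 to 1 (fully open at 1, half-way at 0, shut at -1), then the shift along the tool's x, y, z in m, then the turn, a rotation vector about the tool's x, y, z in degrees. In form: [[fingers, x, y, z, rx, ry, rz], ...]. A call has 1 to 20 rows; each row is the pose to reach, as a shift and turn from the pose measured when the call began, along the tool's axes at that moment; what a row does not reach only later rows make up. A row lasts 1/12 s, in which the tool goes at most 41.7 mm and 7.16 degrees, less where a joint would pass 70% of its speed; a pose out of reach is approached as far as the arm can. A call with a gripper value outside its range is refused whole. The fingers move at their own pace and stop on an object; the grip force is fixed at half the most. Time passes only in rows, so rows that repeat a pose let the fingers close. It gives the time, the measured TCP pose, the force and the opening at its end, in the units of the state.
- env.observe(): the state, without advancing time (a new reading comes with each control period).
- optics.grab_frame(name): name is "side" or "top" or "wrist"; returns the picture (400x640x3 uint8, red, green, blue); there is no depth.
- optics.get_calibration(name): a dict with "camera_matrix" (3x3 intrinsics, pixels), "k1" (the pictures are not rectified: a ray, as slopes to the right and down, at radius r is drawn at 1 + k1 r^2 times it, then the intrinsics apply), "rvec" (rotation vector, rad) and "tvec" (3), from world to camera coordinates, as OpenCV has them; the wrist camera has in their place "T_tool_cam" (4x4, takes a point from camera to tool coordinates, whose origin is the TCP and whose axes are the tool frame's). Camera axes: x right, y down, z forward; pixel columns grow to the right and rows downward; lengths in m; the calibration is good to about 2 mm. A picture is of the moment at which its call begins: read the wrist's pose just before it. get_calibration takes no time and is no camera call.
- env.close_job(): hands the job in, once; it reports no verdict.
Trained networks look in the newest picture that a camera, given by its name, has taken for a name from the list of things; names that differ only in an ending like _2 or _b are one class to them, and where a whole thing is asked for, a point or a joint stands for the part that bears it (a point fixed in the world has none). Each returns a list of dicts, best first, with "p" (0 to 1); they miss things now and then, are a little off and sometimes report something else, mostly with a low value. They report only what shows in the picture. A call takes as long as a camera call. They do not tell look-alikes from the thing itself.
- optics.spot_in(camera, query): "point" ([column, row] in pixels, amid what is visible of it).
- optics.cut_out(camera, query): "pixels" (400x640 bool, what is visible of it) and "point" ([column, row] in pixels, amid what is visible of it).
- optics.place_of(camera, query): "point" ([column, row] in pixels: a listed point, or the origin of a listed thing).
The state is a dict: "time": time; "qpos": joint angles; "joint_velocities": joint speeds; "joint_torque": joint torques, N m; "position": TCP position; "eef_rot": TCP orientation; "force": force on the tool from outside, world axes, zero at the start; "wrist_torque": the same for the moment, N m; "gripper_width": finger opening in m.
Only numpy, scipy, OpenCV 4.12 (cv2) and the standard library are available. Lean on these libraries where they do the work, as an engineer would, in place of code of your own. Each camera call takes 0.05 s, during which the arm holds its last target. There are 200 camera calls.

## Working session

There is one attempt and no reset: what is moved stays moved. The work goes in short steps, Python scripts to look and compute and a tool call to move; the robot and the scene stay as the last step left them, time stands still between calls to the robot, and variables do not carry over. Pictures are saved under pics/ and viewed, about 12 in all and at most 16, crops included, and the job is handed in when it is done.

Besides the shell and the picture viewer there is one more tool, called after "Emit:" in YAML: its name, and indented under it one key for each argument. play_rows: Moves the arm, as the interface text tells. Its arguments: {"type":"object","properties":{"targets":{"type":"array"}},"required":["targets"]}

```bash
ls; mkdir -p pics; python3 - <<'E'
from rig import env, optics
import cv2
s=env.observe(); print({k:(v.tolist() if hasattr(v,'tolist') else v) for k,v in s.items()})
for c in ['top','side','wrist']:
    im=optics.grab_frame(c); cv2.imwrite(f'pics/{c}0.png',im[:,:,::-1])
    k=optics.get_calibration(c); print(c,k)
    if c!='wrist':
      for q in ['green_bed','green_lower','green_upper','red_bed','red_lower','red_upper','weight','bowl','block']:
        print(q,[(r['point'],round(r['p'],2)) for r in optics.place_of(c,q)][:4])
E
```

```text
pics
{'time': 0.0, 'qpos': [-1.3140776173447566, 0.3595148811599586, 1.5114495544648436, 4.5503113001947754e-06, 1.2724546231462264, -0.11507916557271843], 'joint_velocities': [0.0003924466869653739, -0.0010730032670552448, 0.002249572216972615, -4.8730908451166075e-05, -0.00021210279011242631, -0.0005023298956778218], 'joint_torque': [-0.0008325746603077278, -52.761733531951904, -27.86254584789276, -0.0003611036026995862, 0.013333609385881573, -9.889089653825067e-06], 'position': [0.21780873471567574, -0.5583481590341512, 0.23044116242871532], 'eef_rot': [-0.37972118768748825, 2.020233895829015, -2.0164916901352075], 'force': [-1.186168801393485, 0.41389347298402385, 0.43180393745510326], 'wrist_torque': [0.038320336571662984, 0.012743037171823117, 0.010229024697861166], 'gripper_width': 0.0849526859005982}
top {'camera_matrix': array([[384.47205136,   0.        , 316.82438031],
       [  0.        , 384.47205136, 196.50931602],
       [  0.        ,   0.        ,   1.        ]]), 'k1': -0.09055341493200653, 'rvec': array([ 2.17413037, -2.19013753,  0.08035616]), 'tvec': array([-0.0
[... 898 characters left out ...]
], 0.84)]
red_upper [([429.1, 263.0], 0.82)]
weight [([293.1, 157.8], 0.72)]
bowl [([369.9, 188.7], 0.6)]
block [([307.8, 185.5], 0.62)]
wrist {'camera_matrix': array([[280.45584547,   0.        , 318.07245061],
       [  0.        , 280.45584547, 197.19298187],
       [  0.        ,   0.        ,   1.        ]]), 'k1': -0.040761551142332424, 'T_tool_cam': array([[-1.32323284e-03,  9.64593686e-01,  2.63737123e-01,
        -6.62107767e-02],
       [-1.36521514e-03, -2.63738851e-01,  9.64593155e-01,
        -1.40307705e-01],
       [ 9.99998193e-01,  9.16323431e-04,  1.66586581e-03,
         5.65041038e-04],
       [ 0.00000000e+00,  0.00000000e+00,  0.00000000e+00,
         1.00000000e+00]])}
```

```bash
python3 - <<'E'
import cv2
a=cv2.imread('pics/top0.png')[80:320,160:500]
cv2.imwrite('pics/top0c.png',cv2.resize(a,None,fx=2.35,fy=2.35,interpolation=cv2.INTER_CUBIC))
E
```

```text
(no output)
```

View pics/top0c.png

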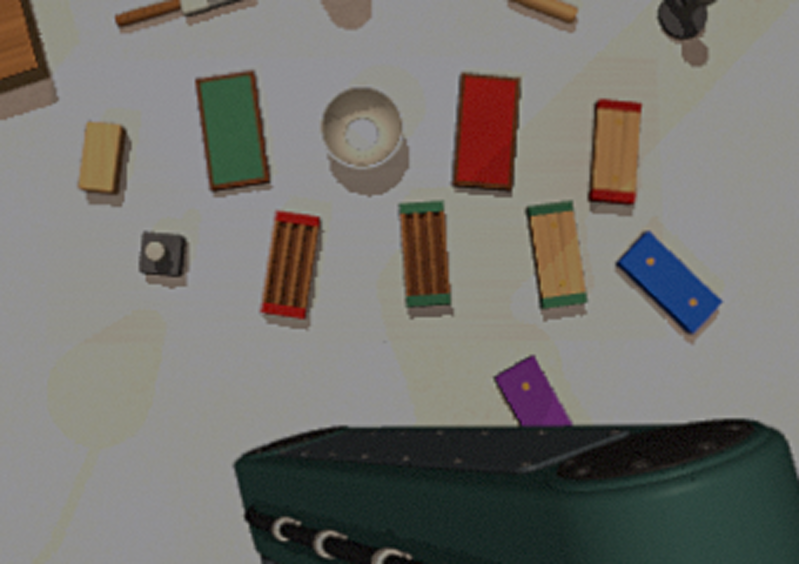

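View pics/side0.png

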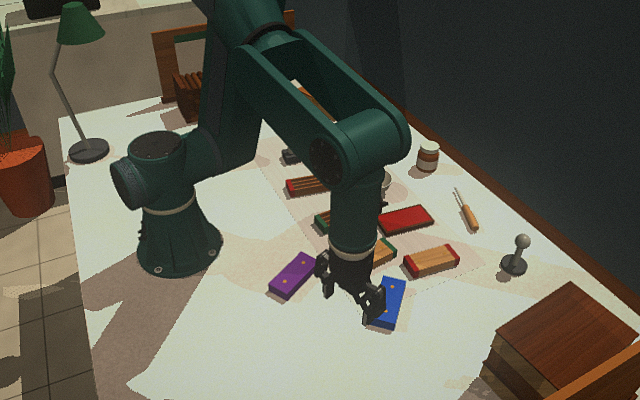

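```bash
cat > h.py <<'E'
import numpy as np, cv2
from scipy.spatial.transform import Rotation as R
from rig import env, optics
def cam(name, s=None):
    k=optics.get_calibration(name); K=k['camera_matrix']
    if name=='wrist':
        T=np.eye(4); T[:3,:3]=R.from_rotvec(s['eef_rot']).as_matrix(); T[:3,3]=s['position']
        T=T@k['T_tool_cam']; Rc=T[:3,:3].T; t=-Rc@T[:3,3]
    else: Rc=R.from_rotvec(k['rvec']).as_matrix(); t=k['tvec']
    return K,np.array([k['k1'],0,0,0,0]),Rc,t
def unproj(c,px,z):
    K,d,Rc,t=c; p=cv2.undistortPoints(np.array(px,float).reshape(-1,1,2),K,d).reshape(-1,2)
    r=np.c_[p,np.ones(len(p))]@Rc; o=-Rc.T@t
    return (o+r*((z-o[2])/r[:,2])[:,None])[:,:2]
def proj(c,P):
    K,d,Rc,t=c; return cv2.projectPoints(np.array(P,float).reshape(-1,1,3),cv2.Rodrigues(Rc)[0],t,K,d)[0].reshape(-1,2)
def grab(name,fn=None):
    s=env.observe(); im=optics.grab_frame(name)
    if fn: cv2.imwrite(f'pics/{fn}.png',im[:,:,::-1])
    return im,cam(name,s)
def goto(pos,yaw,s=None):
    """shift (mm) and turn (deg) in tool axes; yaw = world angle of jaw axis (mod pi), deg"""
    s=s or env.observe(); Rt=R.from_rotvec(s['eef_rot']).as_matrix(); best=None
    for a in (yaw,yaw+180):
        a=np.radians(a); z=np.array([np.cos(a),np.sin(a),0]); y=np.array([0,0,-1.]); D=np.c_[np.cross(y,z),y,z]
        rv=np.degrees(R.from_matrix(Rt.T@D).as_rotvec())
        if best is None or np.linalg.norm(rv)<np.linalg.norm(best): best=rv
    d=Rt.T@(np.array(pos)-s['position'])
    return np.round(d,4).tolist(),np.round(best,2).tolist()
E
python3 - <<'E'
from h import *
s=env.observe(); print(R.from_rotvec(s['eef_rot']).as_matrix().round(3))
c=cam('top')
for n,p,z in [('gbed',(260.4,134.2),.0),('glow',(335.4,188.3),0),('gup',(397.8,190.4),0),('rbed',(364.2,135.9),0),('rlow',(283.8,195.3),0),('rup',(419.2,145.1),0),('weight',(229.7,191.7),0),('bowl',(316.3,136.1),0),('block',(207.2,148.5),0),('purple',(387.7,255.8),0),('blue',(441,199.6),0)]: print(n,unproj(c,p,z).round(3))
print(goto([.47,.03,.33],90))
E
```

```text
[[-0.932 -0.     0.363]
 [-0.363  0.    -0.932]
 [-0.    -1.    -0.   ]]
gbed [[0.637 0.165]]
glow [[ 0.456 -0.079]]
gup [[ 0.448 -0.282]]
rbed [[ 0.628 -0.176]]
rlow [[0.434 0.088]]
rup [[ 0.597 -0.357]]
weight [[0.447 0.264]]
bowl [[ 0.628 -0.019]]
block [[0.591 0.341]]
purple [[ 0.237 -0.245]]
blue [[ 0.416 -0.424]]
([-0.4488, -0.0987, -0.4572], [0.01, 21.3, -0.0])
```

Emit:
play_rows:
  targets:
    - [1,-0.02,-0.01,-0.04,0,3,0]
    - [1,-0.055,-0.02,-0.07,0,6,0]
    - [1,-0.1,-0.03,-0.1,0,10,0]
    - [1,-0.13,-0.05,-0.13,0,12,0]
    - [1,-0.16,-0.06,-0.16,0,14,0]
    - [1,-0.19,-0.07,-0.19,0,17,0]
    - [1,-0.22,-0.08,-0.22,0,19,0]
    - [1,-0.25,-0.09,-0.25,0,21.3,0]
    - [1,-0.28,-0.1,-0.28,0,21.3,0]
    - [1,-0.31,-0.11,-0.31,0,21.3,0]
    - [1,-0.34,-0.11,-0.34,0,21.3,0]
    - [1,-0.37,-0.11,-0.37,0,21.3,0]
    - [1,-0.4,-0.11,-0.4,0,21.3,0]
    - [1,-0.43,-0.11,-0.43,0,21.3,0]
    - [1,-0.45,-0.11,-0.45,0,21.3,0]
    - [1,-0.45,-0.11,-0.45,0,21.3,0]
    - [1,-0.45,-0.11,-0.45,0,21.3,0]

```text
time: 2.47
position: [0.4754, 0.0282, 0.3415]
eef_rot: [-0.004, 2.221, -2.216]
force: [1.1, 0.4, -0.7]
gripper_width: 0.0853
```

```bash
python3 - <<'E'
from h import *
s=env.observe(); print(s['time'],s['position'],s['gripper_width'])
grab('wrist','w1')
E
```

```text
2.4667 [0.47542565 0.02823357 0.34147128] 0.08526423434251014
```

View pics/w1.png

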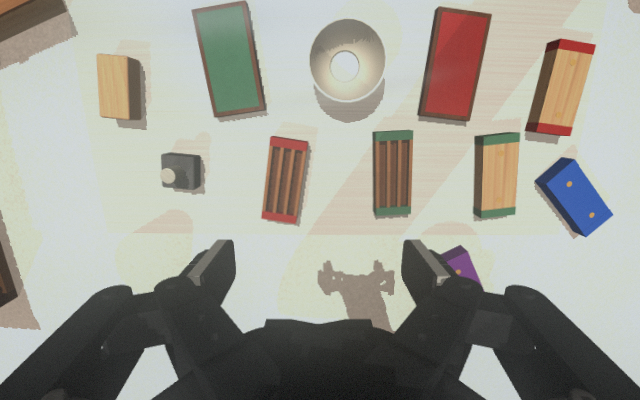

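```bash
cat >> h.py <<'E'
from scipy.optimize import minimize
BOX={'bed':(.160,.084,.016),'lower':(.14,.06,.028),'upper':(.14,.06,.028),'weight':(.056,.056,.03)}
def corners(x,y,yaw,b,z0):
    L,W,H=b; c,s=np.cos(yaw),np.sin(yaw)
    return [(x+c*i*L/2-s*j*W/2,y+s*i*L/2+c*j*W/2,z0+k*H) for i in(-1,1) for j in(-1,1) for k in(0,1)]
def fit(mask,c,b,z0,x0):
    """silhouette fit: x,y,yaw(deg),iou; soft raster at 4x"""
    ys,xs=np.nonzero(mask); m=15; r0,r1,q0,q1=max(ys.min()-m,0),ys.max()+m,max(xs.min()-m,0),xs.max()+m
    M=cv2.resize(mask[r0:r1,q0:q1].astype(np.float32),None,fx=4,fy=4)
    def rast(v):
        p=(proj(c,corners(*v,b,z0))-[q0,r0]+.5)*4-.5
        I=np.zeros(M.shape,np.uint8); cv2.fillConvexPoly(I,cv2.convexHull(np.round(p*16).astype(np.int32)),1,cv2.LINE_8,4); return I
    def cost(v):
        I=rast(v); return 1-np.minimum(I,M).sum()/np.maximum(I,M).sum()
    v=np.array(x0,float)
    for sc in (1,.3): 
        S=np.array([v]+[v+sc*d for d in np.diag([.01,.01,.15])])
        v=minimize(cost,v,method='Nelder-Mead',options=dict(initial_simplex=S,xatol=1e-5,fatol=1e-5)).x
    return v[0],v[1],np.degrees(v[2]),1-cost(v)
def find(name,c,q,z0,guess,camname='wrist'):
    out=[]
    for r in optics.cut_out(camname,q)[:3]:
        g=unproj(c,r['point'],z0+.02)[0]
        if np.hypot(*(g-guess))<.06:
            v=fit(r['pixels'],c,BOX[name],z0,(g[0],g[1],0)); out.append(v)
            print(q,round(r['p'],2),np.round(v,4).tolist(),flush=True)
    return out
E
python3 - <<'E'
from h import *
im,c=grab('wrist')
for n,q,g in [('bed','green_bed',(.637,.165)),('lower','green_lower',(.456,-.079)),('upper','green_upper',(.448,-.282)),('bed','red_bed',(.628,-.176)),('lower','red_lower',(.434,.088)),('upper','red_upper',(.597,-.357))]: find(n,c,q,0,g)
E
```

```text
green_bed 0.92 [0.6335, 0.1674, 8.2182, 0.9687]
green_lower 0.93 [0.4585, -0.096, 3.8312, 0.9736]
green_upper 0.94 [0.4564, -0.2759, 7.5723, 0.9549]
red_bed 0.65 [0.6288, -0.1835, -5.582, 0.9711]
red_lower 0.85 [0.4445, 0.0852, -8.6459, 0.9652]
red_upper 0.56 [0.5984, -0.3616, -5.6662, 0.9712]
```

```bash
python3 - <<'E'
from h import *
print(goto([.4585,-.096,.13],93.8))
E
```

```text
([0.0147, 0.2114, 0.1187], [-0.01, -3.91, -0.0])
```

Emit:
play_rows:
  targets:
    - [1,0.002,0.03,0.017,0,-1,0]
    - [1,0.004,0.06,0.034,0,-2,0]
    - [1,0.006,0.09,0.05,0,-3,0]
    - [1,0.008,0.12,0.067,0,-3.9,0]
    - [1,0.01,0.15,0.084,0,-3.9,0]
    - [1,0.0125,0.18,0.1,0,-3.9,0]
    - [1,0.0147,0.2,0.115,0,-3.9,0]
    - [1,0.0147,0.2114,0.1187,0,-3.9,0]
    - [1,0.0147,0.2114,0.1187,0,-3.9,0]
    - [1,0.0147,0.2114,0.1187,0,-3.9,0]

```text
time: 3.7
position: [0.458, -0.0966, 0.1298]
eef_rot: [-0.072, 2.19, -2.189]
force: [-0.2, 1.2, -0.1]
gripper_width: 0.0855
```

```bash
python3 - <<'E'
from h import *
s=env.observe(); print(s['position'])
im,c=grab('wrist','w2')
v=find('lower',c,'green_lower',0,(.4585,-.096))
v=v[0]; print(goto([v[0],v[1],.002],v[2]+90)); 
p=proj(c,corners(v[0],v[1],np.radians(v[2]),BOX['lower'],0)); a=im[:,:,::-1].copy()
for q in p: cv2.circle(a,tuple(int(i) for i in q),2,(255,0,255),-1)
cv2.imwrite('pics/w2o.png',a)
E
```

```text
[ 0.45800285 -0.09663209  0.12980982]
green_lower 0.86 [0.4585, -0.0971, 3.6389, 0.9757]
([0.001, 0.129, 0.0006], [-0.03, 0.12, -0.09])
```

View pics/w2o.png

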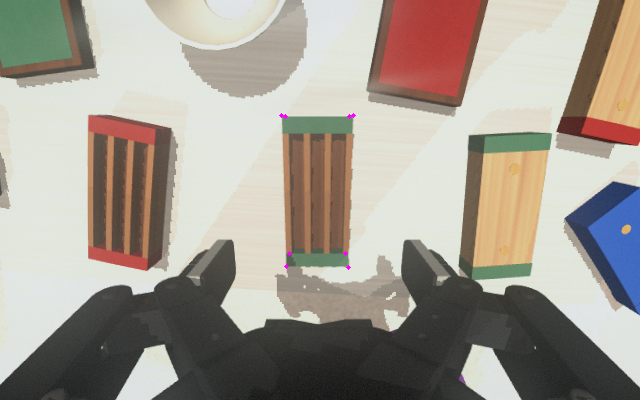

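Emit:
play_rows:
  targets:
    - [1,0,0.03,0.0006,0,0,0]
    - [1,0.001,0.06,0.0006,0,0,0]
    - [1,0.001,0.09,0.0006,0,0,0]
    - [1,0.001,0.115,0.0006,0,0,0]
    - [1,0.001,0.128,0.0006,0,0,0]
    - [1,0.001,0.128,0.0006,0,0,0]
    - [0,0.001,0.128,0.0006,0,0,0]
    - [-1,0.001,0.128,0.0006,0,0,0]
    - [-1,0.001,0.128,0.0006,0,0,0]
    - [-1,0.001,0.128,0.0006,0,0,0]
    - [-1,0.001,0.128,0.0006,0,0,0]
    - [-1,0.001,0.128,0.0006,0,0,0]

```text
time: 4.8
position: [0.4599, -0.0972, 0.0048]
eef_rot: [-0.067, 2.184, -2.187]
force: [0.1, 1.4, 6.4]
gripper_width: 0.0585
```

```bash
python3 - <<'E'
from h import *
s=env.observe(); print(s['position'],s['gripper_width'])
im,c=grab('wrist','w3')
print(goto([.6335,.1674,.2],98.2))
E
```

```text
[ 0.45985512 -0.09724784  0.0047826 ] 0.05851374993803015
([-0.1916, -0.1948, -0.2523], [-0.11, -4.43, -0.27])
```

View pics/w3.png

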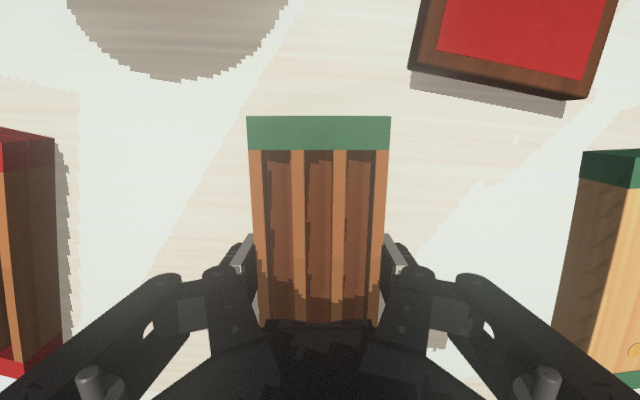

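Emit:
play_rows:
  targets:
    - [-1,0,-0.02,0,0,0,0]
    - [-1,0,-0.05,0,0,0,0]
    - [-1,0,-0.085,0,0,0,0]
    - [-1,-0.015,-0.12,-0.015,0,0,0]
    - [-1,-0.035,-0.15,-0.04,0,-1,0]
    - [-1,-0.058,-0.17,-0.07,0,-2,0]
    - [-1,-0.08,-0.185,-0.1,0,-3,0]
    - [-1,-0.103,-0.195,-0.13,0,-4,0]
    - [-1,-0.126,-0.195,-0.16,0,-4.4,0]
    - [-1,-0.15,-0.195,-0.19,0,-4.4,0]
    - [-1,-0.17,-0.195,-0.22,0,-4.4,0]
    - [-1,-0.185,-0.195,-0.243,0,-4.4,0]
    - [-1,-0.1916,-0.195,-0.2523,0,-4.4,0]
    - [-1,-0.1916,-0.195,-0.2523,0,-4.4,0]
    - [-1,-0.1916,-0.195,-0.2523,0,-4.4,0]

```text
time: 6.1
position: [0.633, 0.1672, 0.2006]
eef_rot: [-0.15, 2.142, -2.148]
force: [-0.5, -0.5, -1.7]
gripper_width: 0.059
```

```bash
python3 - <<'E'
from h import *
s=env.observe(); print(s['position'],s['gripper_width'])
im,c=grab('wrist','w4')
for q,n in(('green_bed','bed'),('red_bed','bed')): find(n,c,q,0,(.63,.167) if q[0]=='g' else (.629,-.18))
x,y,yaw=.6335,.1674,8.2
a=im[:,:,::-1].copy()
for q in proj(c,corners(x,y,np.radians(yaw),BOX['bed'],0)): cv2.circle(a,tuple(int(i) for i in q),2,(255,0,255),-1)
cv2.imwrite('pics/w4o.png',a)
print(goto([x,y,.022],yaw+90))
E
```

```text
[0.63298286 0.16722075 0.20060404] 0.058975931425133014
red_bed 0.98 [0.6298, -0.1841, -5.0352, 0.9505]
([-0.0004, 0.1785, -0.0018], [-0.15, -0.1, -0.22])
```

View pics/w4o.png

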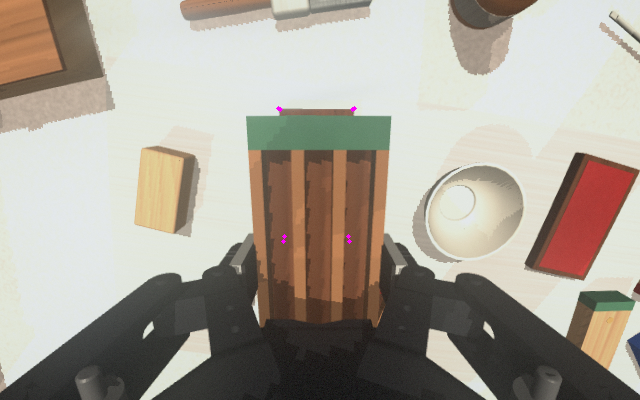

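Emit:
play_rows:
  targets:
    - [-1,-0.001,0.03,-0.0015,0,0,0]
    - [-1,-0.002,0.065,-0.0015,0,0,0]
    - [-1,-0.002,0.1,-0.0015,0,0,0]
    - [-1,-0.002,0.135,-0.0015,0,0,0]
    - [-1,-0.002,0.16,-0.0015,0,0,0]
    - [-1,-0.002,0.172,-0.0015,0,0,0]
    - [-1,-0.002,0.1785,-0.0015,0,0,0]
    - [-1,-0.002,0.1785,-0.0015,0,0,0]
    - [0.4,-0.002,0.1785,-0.0015,0,0,0]
    - [1,-0.002,0.1785,-0.0015,0,0,0]
    - [1,-0.002,0.1785,-0.0015,0,0,0]
    - [1,-0.002,0.14,-0.0015,0,0,0]
    - [1,-0.002,0.1,-0.0015,0,0,0]
    - [1,-0.002,0.06,-0.0015,0,0,0]
    - [1,-0.002,0.03,-0.0015,0,0,0]
    - [1,-0.002,0.03,-0.0015,0,0,0]

```text
time: 7.58
position: [0.6397, 0.1686, 0.1795]
eef_rot: [-0.132, 2.138, -2.14]
force: [0.8, -0.4, 0.3]
gripper_width: 0.0854
```

```bash
python3 - <<'E'
from h import *
s=env.observe(); print(s['position'],s['gripper_width'])
im,c=grab('wrist','w5')
find('bed',c,'green_bed',0,(.63,.167)); find('lower',c,'green_lower',0.016,(.63,.167))
x,y,yaw=.6335,.1674,8.2
a=im[:,:,::-1].copy()
for q in proj(c,corners(x,y,np.radians(yaw),BOX['bed'],0)): cv2.circle(a,tuple(int(i) for i in q),2,(255,0,255),-1)
cv2.imwrite('pics/w5o.png',a)
print(goto([.4564,-.2759,.13],97.5))
E
```

```text
[0.63974213 0.16855777 0.17947817] 0.08540207696094484
green_bed 0.88 [0.6241, 0.24, 8.0855, 0.2774]
green_lower 0.67 [0.635, 0.1652, 8.168, 0.9682]
([0.2392, 0.0411, 0.4139], [-0.15, 0.61, -0.31])
```

View pics/w5o.png

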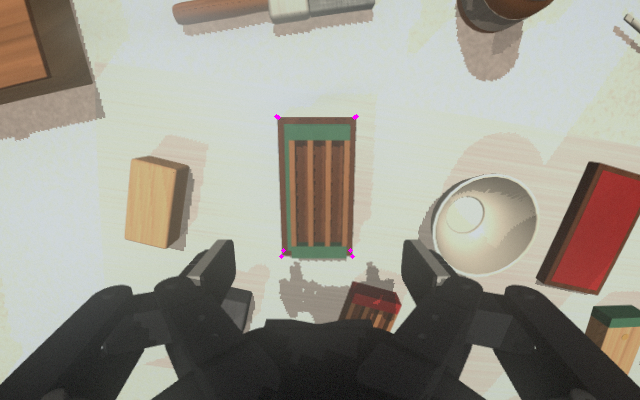

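Emit:
play_rows:
  targets:
    - [1,0.01,0,0.017,0,0,0]
    - [1,0.03,0,0.05,0,0,0]
    - [1,0.05,0,0.085,0,0,0]
    - [1,0.07,0,0.12,0,0,0]
    - [1,0.09,0,0.155,0,0,0]
    - [1,0.11,0,0.19,0,0,0]
    - [1,0.13,0,0.225,0,0,0]
    - [1,0.15,0,0.26,0,0.6,0]
    - [1,0.17,0.005,0.295,0,0.6,0]
    - [1,0.19,0.015,0.33,0,0.6,0]
    - [1,0.21,0.025,0.365,0,0.6,0]
    - [1,0.225,0.035,0.39,0,0.6,0]
    - [1,0.236,0.041,0.409,0,0.6,0]
    - [1,0.239,0.041,0.414,0,0.6,-0.3]
    - [1,0.239,0.041,0.414,0,0.6,-0.3]
    - [1,0.239,0.041,0.414,0,0.6,-0.3]

```text
time: 9.07
position: [0.4563, -0.2751, 0.1293]
eef_rot: [-0.141, 2.154, -2.155]
force: [-0.5, 0.7, 0.2]
gripper_width: 0.0856
```

```bash
python3 - <<'E'
from h import *
s=env.observe(); print(s['position'],s['gripper_width'])
im,c=grab('wrist','w6')
v=find('upper',c,'green_upper',0,(.4564,-.2759))[0]
find('upper',c,'red_upper',0,(.5984,-.3616));find('bed',c,'red_bed',0,(.629,-.183))
print(goto([v[0],v[1],.006],v[2]+90))
E
```

```text
[ 0.45628059 -0.27508475  0.12930225] 0.08560322176381423
green_upper 0.74 [0.456, -0.2771, 7.3926, 0.9781]
red_upper 0.75 [0.5984, -0.3612, -5.4914, 0.9761]
red_bed 0.73 [0.5858, -0.1805, -3.5827, 0.7511]
([0.0016, 0.1243, 0.0019], [-0.15, 0.22, -0.02])
```

Emit:
play_rows:
  targets:
    - [1,0.0008,0.03,0.001,0,0,0]
    - [1,0.0016,0.06,0.002,0,0.2,0]
    - [1,0.0016,0.09,0.002,0,0.2,0]
    - [1,0.0016,0.113,0.002,0,0.2,0]
    - [1,0.0016,0.124,0.002,0,0.2,0]
    - [1,0.0016,0.124,0.002,0,0.2,0]
    - [0,0.0016,0.124,0.002,0,0.2,0]
    - [-1,0.0016,0.124,0.002,0,0.2,0]
    - [-1,0.0016,0.124,0.002,0,0.2,0]
    - [-1,0.0016,0.124,0.002,0,0.2,0]
    - [-1,0.0016,0.124,0.002,0,0.2,0]
    - [-1,0.0016,0.124,0.002,0,0.2,0]

```text
time: 10.27
position: [0.4571, -0.2778, 0.0081]
eef_rot: [-0.136, 2.148, -2.158]
force: [-0.9, 2.2, 7.7]
gripper_width: 0.0583
```

```bash
python3 - <<'E'
from h import *
s=env.observe(); print(s['position'],s['gripper_width'],s['force'])
# block offset in tool frame
Rt=R.from_rotvec(s['eef_rot']).as_matrix(); print('blk in tool',(Rt.T@(np.array([.456,-.2771,s['position'][2]])-s['position'])).round(4))
print(goto([.635,.1652,.2],98.2))
E
```

```text
[ 0.45713944 -0.27783982  0.00811913] 0.0583337452594248 [-0.86907313  2.15425416  7.65434947]
blk in tool [ 0.001  -0.     -0.0009]
([-0.234, -0.1931, -0.4155], [-0.26, -0.79, -0.16])
```

Emit:
play_rows:
  targets:
    - [-1,0,-0.02,0,0,0,0]
    - [-1,0,-0.05,0,0,0,0]
    - [-1,0,-0.085,0,0,0,0]
    - [-1,-0.01,-0.12,-0.018,0,0,0]
    - [-1,-0.028,-0.15,-0.05,0,-0.8,0]
    - [-1,-0.047,-0.17,-0.084,0,-0.8,0]
    - [-1,-0.066,-0.185,-0.118,0,-0.8,0]
    - [-1,-0.085,-0.193,-0.152,0,-0.8,0]
    - [-1,-0.104,-0.193,-0.186,0,-0.8,0]
    - [-1,-0.123,-0.193,-0.22,0,-0.8,0]
    - [-1,-0.142,-0.193,-0.254,0,-0.8,0]
    - [-1,-0.161,-0.193,-0.288,0,-0.8,0]
    - [-1,-0.18,-0.193,-0.322,0,-0.8,0]
    - [-1,-0.2,-0.193,-0.356,0,-0.8,0]
    - [-1,-0.218,-0.193,-0.388,0,-0.8,0]
    - [-1,-0.23,-0.193,-0.408,0,-0.8,0]
    - [-1,-0.234,-0.193,-0.4155,-0.2,-0.8,0]
    - [-1,-0.234,-0.193,-0.4155,-0.2,-0.8,0]
    - [-1,-0.234,-0.193,-0.4155,-0.2,-0.8,0]

```text
time: 11.85
position: [0.6344, 0.1646, 0.2001]
eef_rot: [-0.152, 2.144, -2.147]
force: [0.2, -0.7, -0.9]
gripper_width: 0.0588
```

```bash
python3 - <<'E'
from h import *
s=env.observe(); print(s['position'],s['gripper_width'])
Rt=R.from_rotvec(s['eef_rot']).as_matrix()
p=np.array([.635,.1652,.054])-Rt@[.001,0,-.0009]
print(goto(p,98.2))
E
```

```text
[0.63443226 0.16463916 0.20010089] 0.05875135723384185
([-0.0013, 0.1461, 0.0002], [-0.11, 0.05, -0.13])
```

Emit:
play_rows:
  targets:
    - [-1,-0.001,0.03,0,0,0,0]
    - [-1,-0.0013,0.065,0,0,0,0]
    - [-1,-0.0013,0.1,0,0,0,0]
    - [-1,-0.0013,0.125,0,0,0,0]
    - [-1,-0.0013,0.139,0,0,0,0]
    - [-1,-0.0013,0.145,0,0,0,0]
    - [-1,-0.0013,0.1475,0,0,0,0]
    - [-1,-0.0013,0.1475,0,0,0,0]
    - [0.4,-0.0013,0.1475,0,0,0,0]
    - [1,-0.0013,0.1475,0,0,0,0]
    - [1,-0.0013,0.1475,0,0,0,0]
    - [1,-0.0013,0.11,0,0,0,0]
    - [1,-0.0013,0.07,0,0,0,0]
    - [1,-0.0013,0.03,0,0,0,0]
    - [1,-0.0013,0,0,0,0,0]
    - [1,-0.0013,0,0,0,0,0]
    - [1,-0.0013,0,0,0,0,0]

```text
time: 13.27
position: [0.6378, 0.1652, 0.2036]
eef_rot: [-0.145, 2.141, -2.144]
force: [0.4, -0.1, -0.4]
gripper_width: 0.0854
```

```bash
python3 - <<'E'
from h import *
s=env.observe(); print(s['position'],s['gripper_width'],s['force'])
im,c=grab('wrist','w7')
find('upper',c,'green_upper',0.044,(.635,.165))
for q in ('green_upper','weight'): print(q,[(r['point'],round(r['p'],2)) for r in optics.place_of('wrist',q)])
print(goto([.447,.264,.17],90))
E
```

```text
[0.63780077 0.16523217 0.20363766] 0.08543718719213168 [ 0.44600241 -0.0560286  -0.38555007]
green_upper 0.68 [0.6359, 0.1623, 7.984, 0.9702]
green_upper [([313.4, 184.9], 0.56)]
weight [([230.9, 288.4], 0.83)]
([0.1712, 0.0283, -0.1253], [-0.11, 8.25, 0.04])
```

View pics/w7.png

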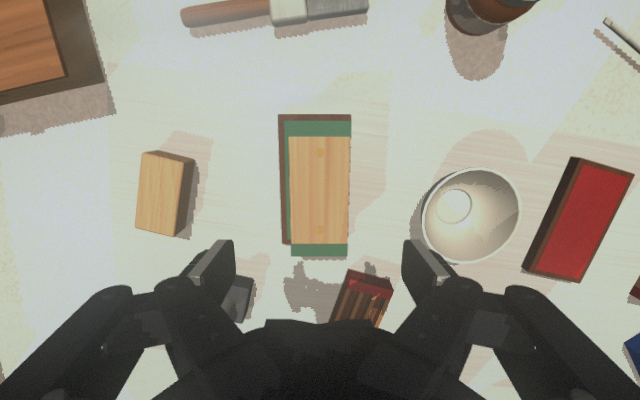

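Emit:
play_rows:
  targets:
    - [1,0.015,0,-0.01,0,1,0]
    - [1,0.043,0,-0.032,0,3,0]
    - [1,0.07,0.005,-0.051,0,5,0]
    - [1,0.1,0.01,-0.073,0,7,0]
    - [1,0.13,0.02,-0.095,0,8,0]
    - [1,0.155,0.028,-0.113,0,8.2,0]
    - [1,0.168,0.028,-0.123,0,8.2,0]
    - [1,0.171,0.028,-0.125,0,8.2,0]
    - [1,0.171,0.028,-0.125,0,8.2,0]
    - [1,0.171,0.028,-0.125,0,8.2,0]

```text
time: 14.3
position: [0.4488, 0.2638, 0.1705]
eef_rot: [-0.0, 2.218, -2.222]
force: [0.8, -0.7, -1.3]
gripper_width: 0.0854
```

```bash
python3 - <<'E'
from h import *
s=env.observe(); print(s['position'])
im,c=grab('wrist','w8')
cv2.imwrite('pics/w8c.png',cv2.resize(im[100:300,200:440,::-1],None,fx=3,fy=3))
for r in optics.cut_out('wrist','weight')[:2]:
    ys,xs=np.nonzero(r['pixels']); print(r['p'],r['point'],xs.min(),xs.max(),ys.min(),ys.max())
print(proj(c,[(.447,.264,0),(.447,.264,.03),(.447,.264,.062)]))
E
```

```text
[0.44877248 0.26379991 0.17045637]
0.82 [318.7, 173.5] 290 348 144 203
[[316.53810845 183.21870187]
 [316.4926093  189.45561959]
 [316.43291154 197.65260791]]
```

View pics/w8c.png

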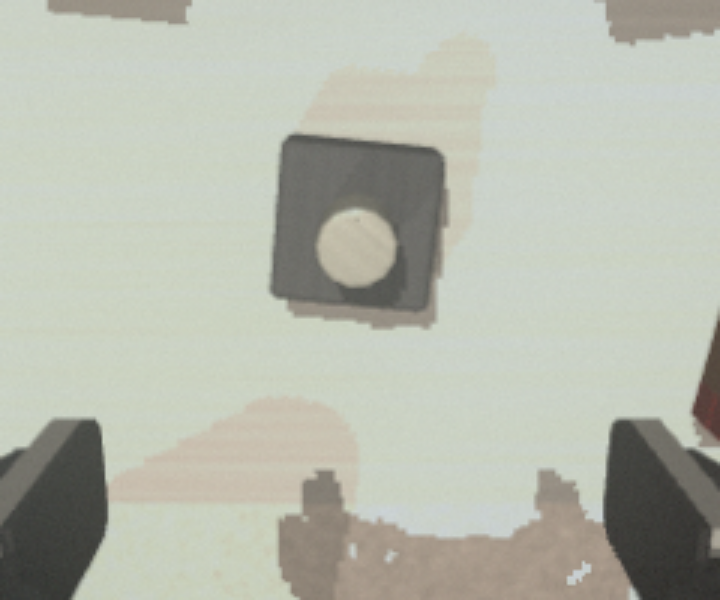

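```bash
python3 - <<'E'
from h import *
s=env.observe(); c=cam('wrist',s)
k=unproj(c,(319,182.3),.062)[0]; print(k,unproj(c,(319.3,174.4),.03))
print(goto([k[0],k[1],.036],90))
E
```

```text
[0.46194287 0.26141595] [[0.46325625 0.26090129]]
([-0.0125, 0.1346, 0.0019], [-0.1, -0.0, -0.07])
```

Emit:
play_rows:
  targets:
    - [1,-0.0135,0,0.0022,0,0,0]
    - [1,-0.0135,0.03,0.0022,0,0,0]
    - [1,-0.0135,0.06,0.0022,0,0,0]
    - [1,-0.0135,0.09,0.0022,0,0,0]
    - [1,-0.0135,0.115,0.0022,0,0,0]
    - [1,-0.0135,0.13,0.0022,0,0,0]
    - [0.5,-0.0135,0.133,0.0022,0,0,0]
    - [0,-0.0135,0.133,0.0022,0,0,0]
    - [-0.5,-0.0135,0.133,0.0022,0,0,0]
    - [-1,-0.0135,0.133,0.0022,0,0,0]
    - [-1,-0.0135,0.133,0.0022,0,0,0]
    - [-1,-0.0135,0.133,0.0022,0,0,0]
    - [-1,-0.0135,0.133,0.0022,0,0,0]
    - [-1,-0.0135,0.133,0.0022,0,0,0]

```text
time: 15.57
position: [0.4646, 0.2622, 0.0391]
eef_rot: [0.005, 2.219, -2.219]
force: [0.3, 4.5, 6.8]
gripper_width: 0.0243
```

```bash
python3 - <<'E'
from h import *
s=env.observe(); print(s['position'],s['gripper_width'],s['force'])
print(goto([.635,.1635,.2],98))
E
```

```text
[0.46464092 0.26219325 0.03912742] 0.024288148829551243 [0.29407084 4.52957917 6.83052032]
([-0.1712, -0.16, 0.0987], [-0.0, -8.0, -0.29])
```

Emit:
play_rows:
  targets:
    - [-1,0,-0.02,0,0,0,0]
    - [-1,0,-0.05,0,0,0,0]
    - [-1,0,-0.085,0,0,0,0]
    - [-1,-0.015,-0.12,0.01,0,-1,0]
    - [-1,-0.035,-0.145,0.022,0,-2,0]
    - [-1,-0.06,-0.16,0.035,0,-3,0]
    - [-1,-0.085,-0.16,0.05,0,-4,0]
    - [-1,-0.11,-0.16,0.064,0,-6,0]
    - [-1,-0.135,-0.16,0.08,0,-8,0]
    - [-1,-0.157,-0.16,0.093,0,-8,0]
    - [-1,-0.17,-0.16,0.0985,0,-8,-0.3]
    - [-1,-0.173,-0.16,0.0985,0,-8,-0.3]
    - [-1,-0.173,-0.16,0.0985,0,-8,-0.3]
    - [-1,-0.173,-0.16,0.0985,0,-8,-0.3]

```text
time: 16.73
position: [0.6349, 0.1638, 0.1987]
eef_rot: [-0.155, 2.151, -2.151]
force: [-1.8, 0.4, -7.0]
gripper_width: 0.024
```

```bash
python3 - <<'E'
from h import *
s=env.observe(); print(s['position'],s['gripper_width'],s['force'])
grab('wrist','w9')
print(goto([.637,.1635,.1115],98))
E
```

```text
[0.63492405 0.16377637 0.19872217] 0.024046862120148064 [-1.7818802   0.4147133  -7.01716107]
([-0.0025, 0.0875, 0.0008], [0.0, 0.04, 0.2])
```

View pics/w9.png

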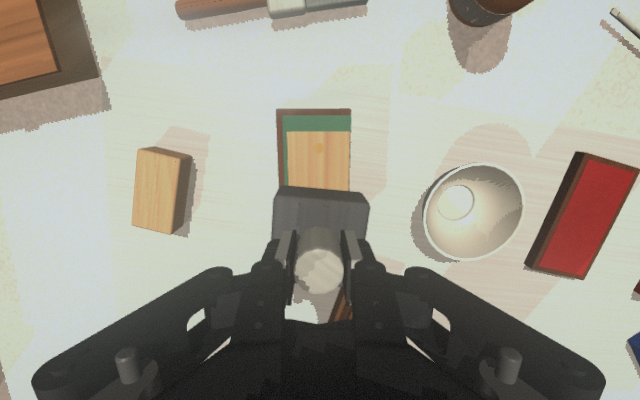

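Emit:
play_rows:
  targets:
    - [-1,-0.0025,0.025,0.0008,0,0,0]
    - [-1,-0.0025,0.05,0.0008,0,0,0]
    - [-1,-0.0025,0.07,0.0008,0,0,0]
    - [-1,-0.0025,0.08,0.0008,0,0,0]
    - [-1,-0.0025,0.085,0.0008,0,0,0]
    - [-1,-0.0025,0.0875,0.0008,0,0,0]
    - [-1,-0.0025,0.0875,0.0008,0,0,0]
    - [-0.6,-0.0025,0.0875,0.0008,0,0,0]
    - [0,-0.0025,0.0875,0.0008,0,0,0]
    - [0.7,-0.0025,0.0875,0.0008,0,0,0]
    - [1,-0.0025,0.0875,0.0008,0,0,0]
    - [1,-0.0025,0.0875,0.0008,0,0,0]
    - [1,-0.0025,0.06,0.0008,0,0,0]
    - [1,-0.0025,0.02,0.0008,0,0,0]
    - [1,-0.0025,-0.02,0.0008,0,0,0]
    - [1,-0.0025,-0.02,0.0008,0,0,0]
    - [1,-0.0025,-0.02,0.0008,0,0,0]

```text
time: 18.2
position: [0.6401, 0.1639, 0.223]
eef_rot: [-0.146, 2.147, -2.146]
force: [-0.4, 0.7, -0.5]
gripper_width: 0.0851
```

```bash
python3 - <<'E'
from h import *
s=env.observe(); print(s['position'],s['gripper_width'],s['force'])
im,c=grab('wrist','w10')
find('upper',c,'green_upper',0.044,(.635,.165)); 
for r in optics.cut_out('wrist','weight')[:1]: print(r['point'],unproj(c,r['point'],.1))
cv2.imwrite('pics/w10c.png',cv2.resize(im[90:290,200:440,::-1],None,fx=3,fy=3))
print(goto([.4445,.0852,.15],81.4))
E
```

```text
[0.64005236 0.16394649 0.22301772] 0.08507135509987186 [-0.41579554  0.67158902 -0.47611747]
green_upper 0.89 [0.7303, 0.1746, 6.9393, 0.517]
[318.2, 192.4] [[0.64003056 0.16273379]]
([0.2007, 0.069, 0.0506], [-0.04, 16.63, 0.31])
```

View pics/w10c.png

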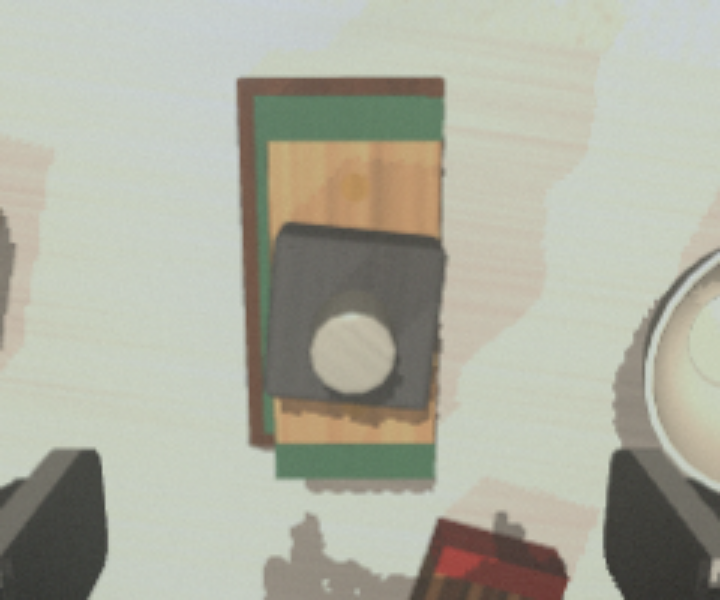

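```bash
python3 - <<'E'
from h import *
c=cam('wrist',env.observe())
f=lambda p,z: unproj(c,np.array(p)/3+[200,90]-.33,z)
b=f([(238,78),(444,78)],.016); print('bed far mid',b.mean(0), np.array([.6335,.1674])+.08*np.array([np.cos(.143),np.sin(.143)]))
n=f([(276,478),(435,478)],.072); print('upper near mid',n, n.mean(0)+.07*np.array([np.cos(.14),np.sin(.14)]))
print('mid sides',f([(271,240),(440,240)],.072).mean(0))
print('slab',f([(283,238),(442,250),(428,410),(270,397)],.102).mean(0),'knob',f((353,353),.134))
E
```

```text
bed far mid [0.70641921 0.17777295] [0.71268343 0.17880105]
upper near mid [[0.56055163 0.18125881]
 [0.56886295 0.12260858]] [0.63402241 0.16170172]
mid sides [0.65337829 0.16457716]
slab [0.63143331 0.16143045] knob [[0.6324988  0.16242755]]
```

```bash
python3 - <<'E'
from h import *
a=cv2.imread('pics/w5.png')
print([(r,a[r,310:320].mean(0).astype(int).tolist()) for r in list(range(113,142))])
print('near',[(r,a[r,310:320].mean(0).astype(int).tolist()) for r in range(238,264,2)])
s=dict(position=np.array([.63974,.16856,.17948]),eef_rot=np.array([-.132,2.138,-2.14])); c=cam('wrist',s)
d=np.array([np.cos(.143),np.sin(.143)])
for n,z,L in(('bed',.016,.08),('low',.044,.07)):
  for sg in(1,-1): print(n,sg,proj(c,[*(np.array([.6335,.1674])+sg*L*d),z]))
print('px/5mm',proj(c,[*(np.array([.6335,.1674])+.085*d),.016]))
E
```

```text
[(113, [197, 212, 205]), (114, [198, 212, 205]), (115, [194, 212, 205]), (116, [192, 209, 204]), (117, [94, 108, 128]), (118, [77, 90, 113]), (119, [76, 88, 108]), (120, [77, 90, 113]), (121, [76, 90, 113]), (122, [76, 89, 113]), (123, [79, 93, 111]), (124, [97, 119, 92]), (125, [99, 121, 93]), (126, [103, 128, 97]), (127, [104, 129, 97]), (128, [103, 129, 96]), (129, [102, 128, 96]), (130, [103, 129, 96]), (131, [103, 129, 96]), (132, [101, 128, 96]), (133, [103, 128, 96]), (134, [102, 127, 95]), (135, [101, 128, 96]), (136, [101, 128, 95]), (137, [101, 128, 95]), (138, [101, 128, 95]), (139, [98, 124, 97]), (140, [81, 102, 104]), (141, [72, 89, 112])]
near [(238, [71, 90, 120]), (240, [71, 90, 120]), (242, [73, 92, 107]), (244, [75, 93, 101]), (246, [87, 111, 97]), (248, [98, 124, 92]), (250, [98, 125, 93]), (252, [97, 124, 92]), (254, [97, 125, 92]), (256, [98, 125, 93]), (258, [117, 136, 128]), (260, [160, 172, 173]), (262, [198, 211, 204])]
bed 1 [[316.87256631 116.69161893]]
bed -1 [[316.97181883 256.67822632]]
low 1 [[316.87316804 126.47427687]]
low -1 [[316.96941268 259.86670674]]
px/5mm [[316.86949484 111.75089453]]
```

```bash
python3 - <<'E'
from h import *
im,c=grab('wrist'); a=im[:,:,::-1]
g=a[105:150,296:302].mean(1).astype(int); print([(105+i,*v) for i,v in enumerate(g.tolist()) if i<36])
g=a[230:262,296:302].mean(1).astype(int); print([(230+i,*v) for i,v in enumerate(g.tolist())])
row=a[146:150].mean(0).astype(int); print([(x,*row[x]) for x in list(range(276,296))+list(range(338,354))])
d=np.array([np.cos(.143),np.sin(.143)]);e=np.array([-d[1],d[0]])
for n,z,L,W in(('bed',.016,.08,.042),('low',.044,.07,.03),('up',.072,.07,.03)):
  for i,j in((1,0),(-1,0),(.5,1),(.5,-1)): print(n,i,j,proj(c,[*(np.array([.6335,.1674])+i*L*d+j*W*e),z]).round(1))
im2,_=grab('side','s2'); cv2.imwrite('pics/s2c.png',cv2.resize(im2[100:300,230:470,::-1],None,fx=3,fy=3,interpolation=cv2.INTER_CUBIC))
E
```

```text
[(105, 189, 204, 198), (106, 188, 203, 197), (107, 187, 203, 198), (108, 187, 204, 198), (109, 188, 204, 198), (110, 132, 146, 152), (111, 90, 102, 119), (112, 84, 95, 113), (113, 83, 94, 114), (114, 78, 91, 111), (115, 80, 91, 112), (116, 81, 96, 105), (117, 102, 127, 98), (118, 101, 126, 97), (119, 101, 127, 97), (120, 100, 125, 96), (121, 100, 125, 95), (122, 100, 125, 96), (123, 100, 125, 96), (124, 101, 126, 97), (125, 101, 127, 97), (126, 100, 125, 95), (127, 100, 125, 95), (128, 100, 125, 94), (129, 100, 124, 95), (130, 100, 125, 95), (131, 101, 129, 110), (132, 115, 155, 172), (133, 119, 164, 194), (134, 120, 164, 194), (135, 118, 164, 194), (136, 119, 163, 194), (137, 118, 163, 195), (138, 120, 165, 196), (139, 120, 164, 195), (140, 118, 163, 195)]
[(230, 117, 160, 194), (231, 116, 159, 194), (232, 117, 159, 194), (233, 117, 160, 194), (234, 113, 154, 178), (235, 104, 135, 127), (236, 98, 124, 95), (237, 97, 122, 93), (238, 98, 124, 94), (239, 98, 124, 94), (240, 98, 124, 94), (241, 99, 124, 94), (242, 98, 124, 94), (243, 99, 123, 94), (244, 99, 124, 95), (245, 99, 124, 94),
[... 1812 characters left out ...]
9), np.int64(147), np.int64(181)), (347, np.int64(103), np.int64(129), np.int64(150)), (348, np.int64(147), np.int64(162), np.int64(164)), (349, np.int64(181), np.int64(198), np.int64(198)), (350, np.int64(180), np.int64(198), np.int64(199)), (351, np.int64(182), np.int64(199), np.int64(200)), (352, np.int64(180), np.int64(198), np.int64(198)), (353, np.int64(182), np.int64(199), np.int64(198))]
bed 1 0 [[313.2 110. ]]
bed -1 0 [[313.9 236.8]]
bed 0.5 1 [[278.5 144.7]]
bed 0.5 -1 [[348.3 144.5]]
low 1 0 [[312.9 118.8]]
low -1 0 [[313.6 238.5]]
low 0.5 1 [[286.1 151.4]]
low 0.5 -1 [[340.  151.3]]
up 1 0 [[312.4 118.8]]
up -1 0 [[313.2 248.8]]
up 0.5 1 [[283.1 154.4]]
up 0.5 -1 [[342.1 154.3]]
```

View pics/s2c.png

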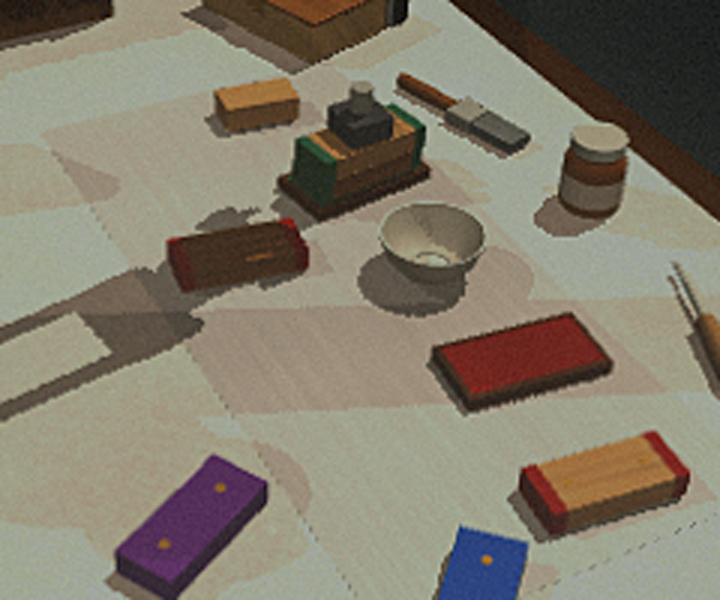

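```bash
python3 - <<'E'
from h import *
s=env.observe(); print(s['position']); print(goto([.4445,.0852,.15],81.4))
E
```

```text
[0.63625926 0.16337565 0.21718861]
([0.2003, 0.0685, 0.0506], [-0.05, 16.63, 0.39])
```

Emit:
play_rows:
  targets:
    - [1,0.02,0,0.005,0,1,0]
    - [1,0.05,0,0.013,0,4,0]
    - [1,0.08,0,0.02,0,7,0]
    - [1,0.11,0.01,0.028,0,10,0]
    - [1,0.14,0.025,0.035,0,13,0]
    - [1,0.17,0.04,0.043,0,15.5,0]
    - [1,0.19,0.055,0.048,0,16.6,0.3]
    - [1,0.2,0.067,0.0506,0,16.6,0.4]
    - [1,0.2,0.0675,0.0506,0,16.6,0.4]
    - [1,0.2,0.0675,0.0506,0,16.6,0.4]
    - [1,0.2,0.0675,0.0506,0,16.6,0.4]
    - [1,0.2,0.0675,0.0506,0,16.6,0.4]

```text
time: 19.45
position: [0.447, 0.0856, 0.1517]
eef_rot: [-0.163, -2.145, 2.146]
force: [0.2, 0.8, 0.1]
gripper_width: 0.0854
```

```bash
python3 - <<'E'
from h import *
s=env.observe(); print(s['position'])
im,c=grab('wrist','w11')
v=find('lower',c,'red_lower',0,(.4445,.0852))[0]
print(goto([v[0],v[1],.006],v[2]+90))
E
```

```text
[0.44696577 0.08556998 0.15173575]
red_lower 0.56 [0.445, 0.0858, -8.7632, 0.9632]
([0.0018, 0.1457, -0.0001], [-0.02, 0.22, -0.13])
```

Emit:
play_rows:
  targets:
    - [1,0.001,0.03,0,0,0.2,0]
    - [1,0.0018,0.065,0,0,0.2,0]
    - [1,0.0018,0.1,0,0,0.2,0]
    - [1,0.0018,0.13,0,0,0.2,0]
    - [1,0.0018,0.1445,0,0,0.2,0]
    - [1,0.0018,0.1445,0,0,0.2,0]
    - [0,0.0018,0.1445,0,0,0.2,0]
    - [-1,0.0018,0.1445,0,0,0.2,0]
    - [-1,0.0018,0.1445,0,0,0.2,0]
    - [-1,0.0018,0.1445,0,0,0.2,0]
    - [-1,0.0018,0.1445,0,0,0.2,0]
    - [-1,0.0018,0.1445,0,0,0.2,0]

```text
time: 20.55
position: [0.4467, 0.0859, 0.0087]
eef_rot: [-0.17, -2.145, 2.145]
force: [-0.3, 0.7, 9.1]
gripper_width: 0.0586
```

```bash
python3 - <<'E'
from h import *
s=env.observe(); print(s['position'],s['gripper_width'],s['force'])
Rt=R.from_rotvec(s['eef_rot']).as_matrix(); print('blk in tool',(Rt.T@(np.array([.445,.0858,s['position'][2]])-s['position'])).round(4))
print(goto([.6293,-.1838,.2],84.7))
E
```

```text
[0.44667213 0.08585772 0.00867369] 0.05863388188514172 [-0.33406847  0.66179113  9.07295603]
blk in tool [ 0.0016 -0.      0.0003]
([-0.2226, -0.1901, 0.2387], [0.01, -3.44, -0.33])
```

Emit:
play_rows:
  targets:
    - [-1,0,-0.02,0,0,0,0]
    - [-1,0,-0.05,0,0,0,0]
    - [-1,0,-0.085,0,0,0,0]
    - [-1,-0.012,-0.12,0.013,0,0,0]
    - [-1,-0.035,-0.15,0.037,0,-1,0]
    - [-1,-0.06,-0.17,0.064,0,-2,0]
    - [-1,-0.085,-0.185,0.091,0,-3,0]
    - [-1,-0.11,-0.19,0.118,0,-3.4,0]
    - [-1,-0.135,-0.19,0.145,0,-3.4,0]
    - [-1,-0.16,-0.19,0.172,0,-3.4,0]
    - [-1,-0.185,-0.19,0.199,0,-3.4,0]
    - [-1,-0.207,-0.19,0.222,0,-3.4,-0.3]
    - [-1,-0.22,-0.19,0.2365,0,-3.4,-0.3]
    - [-1,-0.2226,-0.19,0.2387,0,-3.4,-0.3]
    - [-1,-0.2226,-0.19,0.2387,0,-3.4,-0.3]
    - [-1,-0.2226,-0.19,0.2387,0,-3.4,-0.3]
    - [-1,-0.2226,-0.19,0.2387,0,-3.4,-0.3]

```text
time: 21.97
position: [0.6281, -0.1823, 0.2]
eef_rot: [-0.1, -2.175, 2.173]
force: [0.5, 0.7, -0.5]
gripper_width: 0.0583
```

```bash
python3 - <<'E'
from h import *
s=env.observe(); print(s['position'],s['gripper_width'])
Rt=R.from_rotvec(s['eef_rot']).as_matrix()
print(goto(np.array([.6293,-.1838,.0255])-Rt@[.0016,0,.0003],84.7))
E
```

```text
[ 0.62812454 -0.18232911  0.19996256] 0.05828797986824367
([-0.003, 0.1745, 0.0012], [0.05, 0.0, 0.04])
```

Emit:
play_rows:
  targets:
    - [-1,-0.002,0.03,0.001,0,0,0]
    - [-1,-0.003,0.065,0.001,0,0,0]
    - [-1,-0.003,0.1,0.001,0,0,0]
    - [-1,-0.003,0.135,0.001,0,0,0]
    - [-1,-0.003,0.158,0.001,0,0,0]
    - [-1,-0.003,0.169,0.001,0,0,0]
    - [-1,-0.003,0.1745,0.001,0,0,0]
    - [-1,-0.003,0.1745,0.001,0,0,0]
    - [0.4,-0.003,0.1745,0.001,0,0,0]
    - [1,-0.003,0.1745,0.001,0,0,0]
    - [1,-0.003,0.1745,0.001,0,0,0]
    - [1,-0.003,0.14,0.001,0,0,0]
    - [1,-0.003,0.1,0.001,0,0,0]
    - [1,-0.003,0.06,0.001,0,0,0]
    - [1,-0.003,0.03,0.001,0,0,0]
    - [1,-0.003,0.03,0.001,0,0,0]
    - [1,-0.003,0.03,0.001,0,0,0]
    - [1,-0.003,0.03,0.001,0,0,0]
    - [1,-0.003,0.03,0.001,0,0,0]

```text
time: 23.55
position: [0.6299, -0.1831, 0.1686]
eef_rot: [-0.097, -2.175, 2.171]
force: [0.3, -0.2, -0.2]
gripper_width: 0.0855
```

```bash
python3 - <<'E'
from h import *
s=env.observe(); print(s['position'],s['gripper_width'])
im,c=grab('wrist','w12'); a=im[:,:,::-1].copy()
find('lower',c,'red_lower',.016,(.6293,-.1838))
for q in proj(c,corners(.6293,-.1838,np.radians(-5.3),BOX['bed'],0)): cv2.circle(a,tuple(int(round(i)) for i in q),1,(255,0,255),-1)
cv2.imwrite('pics/w12c.png',cv2.resize(a[90:290,200:440],None,fx=3,fy=3))
print(goto([.5984,-.3612,.15],84.5))
E
```

```text
[ 0.62988804 -0.18314384  0.16857352] 0.0854855885908294
red_lower 0.72 [0.6305, -0.1846, -5.1395, 0.9665]
([0.0149, 0.0179, 0.1802], [0.1, 0.2, 0.21])
```

View pics/w12c.png

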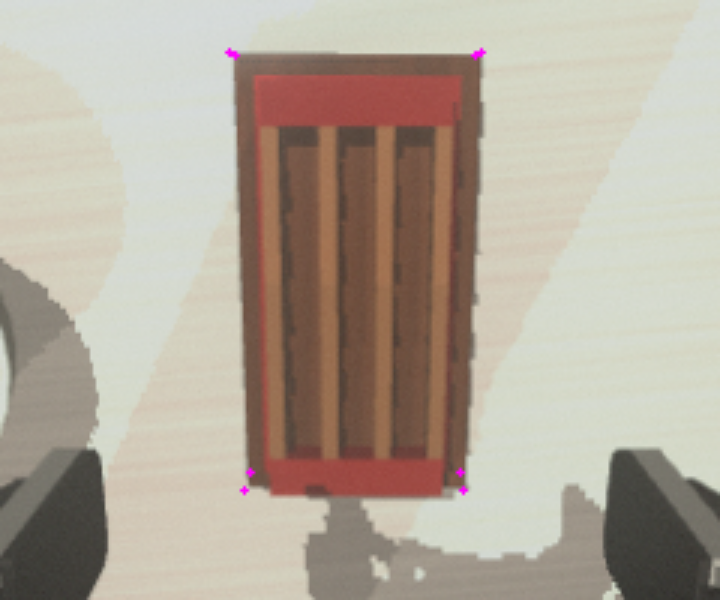

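Emit:
play_rows:
  targets:
    - [1,0.002,0,0.025,0,0,0]
    - [1,0.005,0,0.06,0,0,0]
    - [1,0.008,0.004,0.095,0,0,0]
    - [1,0.011,0.01,0.13,0,0,0]
    - [1,0.014,0.016,0.163,0,0.2,0]
    - [1,0.015,0.018,0.178,0,0.2,0.2]
    - [1,0.015,0.018,0.18,0,0.2,0.2]
    - [1,0.015,0.018,0.18,0,0.2,0.2]
    - [1,0.015,0.018,0.18,0,0.2,0.2]
    - [1,0.015,0.018,0.18,0,0.2,0.2]

```text
time: 24.48
position: [0.5987, -0.3591, 0.1499]
eef_rot: [-0.102, -2.176, 2.17]
force: [0.5, 0.0, 0.3]
gripper_width: 0.0854
```

```bash
python3 - <<'E'
from h import *
s=env.observe(); print(s['position'])
im,c=grab('wrist','w13')
v=find('upper',c,'red_upper',0,(.5984,-.3612))[0]
print(goto([v[0],v[1],.006],v[2]+90))
E
```

```text
[ 0.59866273 -0.35910696  0.14986389]
red_upper 0.72 [0.5986, -0.3625, -5.2572, 0.9697]
([-0.0001, 0.1442, 0.0035], [0.12, -0.14, 0.0])
```

Emit:
play_rows:
  targets:
    - [1,0,0.03,0.003,0,0,0]
    - [1,0,0.065,0.0035,0,0,0]
    - [1,0,0.1,0.0035,0,0,0]
    - [1,0,0.13,0.0035,0,0,0]
    - [1,0,0.143,0.0035,0,0,0]
    - [1,0,0.143,0.0035,0,0,0]
    - [0,0,0.143,0.0035,0,0,0]
    - [-1,0,0.143,0.0035,0,0,0]
    - [-1,0,0.143,0.0035,0,0,0]
    - [-1,0,0.143,0.0035,0,0,0]
    - [-1,0,0.143,0.0035,0,0,0]
    - [-1,0,0.143,0.0035,0,0,0]

```text
time: 25.58
position: [0.6004, -0.3637, 0.0101]
eef_rot: [-0.107, -2.175, 2.176]
force: [0.9, -0.1, 7.0]
gripper_width: 0.0586
```

```bash
python3 - <<'E'
from h import *
s=env.observe(); print(s['position'],s['gripper_width'],s['force'])
Rt=R.from_rotvec(s['eef_rot']).as_matrix(); print('blk in tool',(Rt.T@(np.array([.5986,-.3625,s['position'][2]])-s['position'])).round(4))
print(goto([.6305,-.1846,.18],84.8))
E
```

```text
[ 0.60040279 -0.36367859  0.01008879] 0.05859891006414657 [ 0.88722561 -0.14327946  7.04006475]
blk in tool [ 0.0019 -0.     -0.001 ]
([-0.0138, -0.1699, -0.1811], [-0.01, -0.2, -0.24])
```

Emit:
play_rows:
  targets:
    - [-1,0,-0.02,0,0,0,0]
    - [-1,0,-0.05,0,0,0,0]
    - [-1,0,-0.085,0,0,0,0]
    - [-1,-0.001,-0.12,-0.015,0,0,0]
    - [-1,-0.003,-0.15,-0.045,0,0,0]
    - [-1,-0.006,-0.165,-0.08,0,0,0]
    - [-1,-0.008,-0.17,-0.115,0,0,0]
    - [-1,-0.011,-0.17,-0.15,0,-0.2,-0.2]
    - [-1,-0.0135,-0.17,-0.175,0,-0.2,-0.2]
    - [-1,-0.014,-0.17,-0.181,0,-0.2,-0.2]
    - [-1,-0.014,-0.17,-0.181,0,-0.2,-0.2]
    - [-1,-0.014,-0.17,-0.181,0,-0.2,-0.2]
    - [-1,-0.014,-0.17,-0.181,0,-0.2,-0.2]

```text
time: 26.67
position: [0.6306, -0.1861, 0.1804]
eef_rot: [-0.101, -2.174, 2.176]
force: [0.3, 0.3, -2.3]
gripper_width: 0.0584
```

```bash
python3 - <<'E'
from h import *
s=env.observe(); print(s['position'],s['gripper_width'])
Rt=R.from_rotvec(s['eef_rot']).as_matrix()
print(goto(np.array([.6305,-.1846,.0545])-Rt@[.0019,0,-.001],84.8))
E
```

```text
[ 0.63061098 -0.18607817  0.18044908] 0.05840253538139053
([-0.0015, 0.1259, -0.0006], [-0.06, -0.04, -0.08])
```

Emit:
play_rows:
  targets:
    - [-1,-0.001,0.03,-0.001,0,0,0]
    - [-1,-0.0015,0.06,-0.0012,0,0,0]
    - [-1,-0.0015,0.09,-0.0012,0,0,0]
    - [-1,-0.0015,0.11,-0.0012,0,0,0]
    - [-1,-0.0015,0.12,-0.0012,0,0,0]
    - [-1,-0.0015,0.1255,-0.0012,0,0,0]
    - [-1,-0.0015,0.1255,-0.0012,0,0,0]
    - [-1,-0.0015,0.1255,-0.0012,0,0,0]
    - [0.4,-0.0015,0.1255,-0.0012,0,0,0]
    - [1,-0.0015,0.1255,-0.0012,0,0,0]
    - [1,-0.0015,0.1255,-0.0012,0,0,0]
    - [1,-0.0015,0.09,-0.0012,0,0,0]
    - [1,-0.0015,0.05,-0.0012,0,0,0]
    - [1,-0.0015,0.01,-0.0012,0,0,0]
    - [1,-0.0015,-0.02,-0.0012,0,0,0]
    - [1,-0.0015,-0.02,-0.0012,0,0,0]
    - [1,-0.0015,-0.02,-0.0012,0,0,0]
    - [1,-0.0015,-0.02,-0.0012,0,0,0]
    - [1,-0.0015,-0.02,-0.0012,0,0,0]

```text
time: 28.25
position: [0.631, -0.1845, 0.1988]
eef_rot: [-0.098, -2.174, 2.174]
force: [-0.1, 0.9, 1.0]
gripper_width: 0.0856
```

```bash
python3 - <<'E'
from h import *
s=env.observe(); print(s['position'],s['gripper_width'])
im,c=grab('wrist','w14'); a=im[:,:,::-1].copy()
find('upper',c,'red_upper',.044,(.6293,-.1838))
for q in proj(c,corners(.6305,-.1846,np.radians(-5.2),BOX['upper'],.044)): cv2.circle(a,tuple(int(round(i)) for i in q),1,(255,0,255),-1)
im2,_=grab('side')
A=cv2.resize(a[90:290,200:440],None,fx=2,fy=2); B=cv2.resize(im2[100:300,290:450,::-1],None,fx=2,fy=2,interpolation=cv2.INTER_CUBIC)
cv2.imwrite('pics/w14c.png',np.hstack([A,B]))
E
```

```text
[ 0.63102913 -0.18453148  0.19881247] 0.08559551939698307
red_upper 0.93 [0.6309, -0.1875, -5.2264, 0.972]
```

View pics/w14c.png

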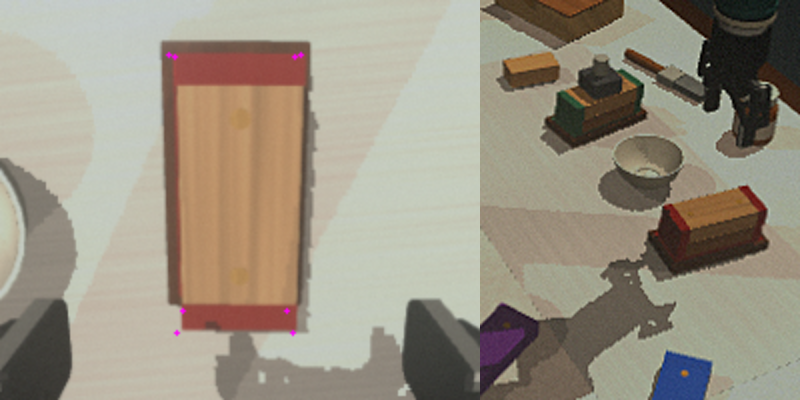

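```bash
python3 - <<'E'
from h import *
s=env.observe(); print(s['time'],s['force'],s['gripper_width']); print(env.close_job())
E
```

```text
28.4 [ 0.53421185  0.25104323 -1.14832537] 0.08493307815611863
the job is handed in; nothing more can be done
None
```

Both moulds are closed on the beds of their own colours, and the iron weight stands upright on the middle of the green one. I handed the job in at 28.4 s with the gripper open and clear of everything. It reported no verdict.

| Last wrist-camera check | Measured offset | Limit |
|---|---|---|
| green lower half from its bed | about 3 mm | 12 mm |
| green upper half from its lower half | about 3 mm | 10 mm |
| weight from the middle of the green upper half | about 3 mm | 15 mm |
| red lower half from its bed | about 1.5 mm | 12 mm |
| red upper half from its lower half | about 3 mm | 10 mm |

All yaw errors were under 1°. The side view showed both stacks flat and upright.

- **Disagreements in the checks:** two early looks came before the arm had settled. One of them put the green bed about 6 mm off in x; the repeat after settling agreed with the first measurement. Both upper halves measure about 3 mm to −y of their lower halves. That could be a real offset or a calibration bias with height.
- **Left alone:** the moves kept clear of the bowl, the block and the blue and purple look-alikes. They looked untouched in the later pictures, but I did not re-measure their positions.

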